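# Knock out the clamp wedge of a welding fixture

## Task

The welded angle in the tilted fixture is finished and its clamp has to be released. Take the copper bar and with its end knock the steel wedge sideways, by its thin end, until it is loose under the clamp; do not touch the wedge with the gripper while it is still tight. Put the bar back down on the bench, then lift the wedge out of the fixture and lay it down on the bench too, without dropping either.

Things in the scene. Friction and masses are not known exactly. Their poses are not given: they have to be found in the camera images.
- fixture: Dark steel welding fixture on a grey stand, fixed, 218 mm wide; its flat face slopes 30 degrees and looks up towards the robot. Origin: centre of its foot on the bench. x up the slope away from the robot, y left, z up. Face plate: front edge 56 mm before the origin, 162 mm high; rear edge 62 mm behind, 231 mm high; y -118 to +100 mm. A welded steel angle lies along its top and stays there.
- heel (a point): Fixed point: middle of the strap clamp's heel, where it sat on the wedge at the start. The strap is a steel bar across the wedge, 28 mm wide in y, reaching 18 mm beyond this point downhill and 82 mm uphill, top 37 mm off the face. Its stud, spring and nut stand 70 mm off the face, 36 mm uphill from here. The wedge cannot be lifted until its thin end is 14 mm left of here.
- lane_left_end (a point): Fixed point on the face: left end of the wedge's lane, mid-way between its two guide strips (8 mm high, 8 mm wide, 40 mm apart, from 24 mm right of the heel to 38 mm left of it, here). Left of here and right of the strips the face is bare, so a gripper can straddle the wedge there.
- wedge_center (a point): Middle of the plain steel wedge, 10 mm above its flat underside: 110 mm long (its y), 36 wide (its x), 13 high at the thin end (-y, right), 27 high at the thick end (+y, left), 0.45 kg. At the start it lies flat on the sloping face (its z square to the face), jammed under the heel: middle 35 mm right, thick end 20 mm left, thin end 90 mm right of the heel.
- wedge_thin_end (a point): Middle of the wedge's thin end face (36 x 13 mm), to be knocked to the left, along the wedge's +y. It takes about 10 to 22 N of push. After 24 mm of travel the heel stops pressing and the wedge is loose in its lane. After 55 mm its thick end stands 37 mm past the lane's left end, can be gripped across its width, and has 4 mm of play under the heel.
- bar_center (a point): Middle of the loose copper bar, 150 mm long (its y axis), 40 mm wide (x), 12 mm thick (z), lying flat on the bench in front of the vice; 0.72 kg. Its 40 x 12 mm end can push the wedge.
- free_spot (a point): Fixed point on the bench top: middle of a bare patch, 140 mm long in x and 60 mm wide in y, in front of the vice, where the wedge can be laid down with its length in x. The vice behind it (158 mm high) begins 90 mm further from the robot.
- strap (a joint): Rocking angle of the strap clamp in rad: 0 with the wedge driven home, -0.043 when the heel is down as far as it goes and the wedge is loose.

How it is judged:
On the way, in this order (a step that is already met when the one before it is completed fails the run):
1. the held bar presses on the wedge (contact force between bar and wedge above 3 N and contact force between the fingers and bar above 1 N), for 0.02 s.
2. the wedge has been driven loose (moved at least 27 mm to the left), not touched by the fingers (y of wedge_center in the frame of fixture above -0.008 m and value of joint strap below -0.038 rad and contact force between the fingers and wedge below 0.5 N), for 0.1 s.
3. with the bar back on the bench, the gripper lifts the wedge off the fixture (contact force between the fingers and wedge above 1 N and height (world z) of wedge_center above 0.225 m and height (world z) of bar_center below 0.03 m), for 0.1 s.
At the end, for the whole second after the job is handed in: The wedge and the copper bar both lie at rest on the bench (their middles less than 30 mm above it), neither touching the fixture (height (world z) of each of wedge_center, bar_center below 0.03 m and contact force between each of wedge, bar and fixture below 0.1 N and linear speed of each of wedge, bar below 0.02 m/s).
It fails at once if gripper or arm touches the wedge while it is still tight (clamp heel not yet down) (contact force between any of the fingers, the arm and wedge above 0.5 N and value of joint strap above -0.035 rad).
It fails at once if the wedge is dropped or thrown (faster than 0.8 m/s out of the fingers) (linear speed of wedge above 0.8 m/s and contact force between the fingers and wedge below 0.1 N).
It fails at once if the bar is dropped or thrown (faster than 0.8 m/s out of the fingers) (linear speed of bar above 0.8 m/s and contact force between the fingers and bar below 0.1 N).
It also fails if it takes over 61 s, if anything falls off the work surface, if the arm or the gripper's body presses on something with over 40 N, if the wrist force passes 120 N, or if a joint passes its speed limit or range.

## Robot

A 6-joint arm with a two-finger parallel gripper is mounted at the origin on the work surface; the furniture and walls round the work are solid. World frame = base frame: x ahead of the robot, y to its left, z up, the work surface at z = 0. Lengths are in m, angles in rad, forces in N, time in s.
With the tool pointing down it reaches from about 0.325 to 0.775 m from the base axis. Payload 5.5 kg.
Tool frame: the origin (TCP) lies between the finger pads; the fingertips stand 11 mm ahead of it and the grasp point (between the pads) lies 8 mm behind it (r.tip_extent is the distance from the TCP to the fingertips, in m); z points along the fingers, y is the direction in which the jaws open and shut (so a half turn about z gives the same grasp; the last joint's range is limited). The gripper opens to 85 mm and grips with 20 to 120 N. Pads are 22 mm wide; open, the fingers measure 114 mm over their backs; the gripper's body (76 mm by 85 mm) begins 54 mm behind the grasp point. The pads swing forward as they close: fully open they stand 13 mm farther back than shut.
Start: joints at [-1.274, 0.091, 1.231, -0, 1.82, -0.057], TCP at [0.208, -0.563, 0.242] pointing down, gripper open.
Joint ranges: [-2.87, 2.87], [-0.86, 2.18], [0.17, 2.46], [-1.51, 4.65], [0.06, 2.69], [-2.65, 2.65]. Speed limits (rad/s): [2.57, 2.57, 3.01, 3.14, 3.14, 3.14].

## Interface

Orientations are given as a rotation vector (axis times angle).
In Python, from plant import r, eoat, monitor, camera, workorder gives the robot as it stands. The module is installed in compiled form; this text tells all that it offers. Calls block until the motion is done:
- r.movep(position, orientation): joint-space move of the TCP to a pose.
- r.move_straight(position, rotation=None, rate=0.15, contact_N=None): straight line of the TCP; rotation=None keeps the orientation; rate is the mean speed in m/s. With contact_N (N) it stops when the force on the tool has changed by that much, and returns True; else False.
- r.movej(angles): joint-space move.
- eoat.grip(opening, effort=None): finger opening in m; effort is the grip in N (None keeps the last); returns when the fingers have stopped.
- r.sleep(seconds).
- r.inverse_kinematics(position, orientation): joint angles nearest the present ones, or None.
- monitor.observe(): the state.
- camera(name): name is "scene" or "top" or "wrist"; returns a dict with "image" (420x560x3 uint8, red, green, blue), "intrinsics" (3x3 intrinsics, pixels), "xyz" and "rotation" of the camera in the world; the wrist camera has in their place "tool_from_camera" (4x4, takes a point from camera to tool coordinates, whose origin is the TCP and whose axes are the flange's). Camera axes: x right, y up, looking along -z (the intrinsics and any distortion apply to the point x, -y, -z); pixel columns grow to the right and rows downward; lengths in m; the calibration is good to about 2 mm. A picture is of the moment at which its call begins: read the wrist's pose just before it. There is no depth.
A pose or a line that the arm cannot do raises r.PlanningError and nothing moves.
- workorder.sign_off(): hands the job in, once; it reports no verdict.
The state is a dict: "time_s": time; "joint_positions": joint angles; "qd": joint speeds; "effort": joint torques, N m; "tool_pos": TCP position; "eef_rot": TCP orientation; "force": force on the tool from outside, world axes, zero at the start; "moment": the same for the moment, N m; "opening": finger opening in m.
Only numpy, scipy, OpenCV 4.12 (cv2) and the standard library are available. Lean on these libraries where they do the work, as an engineer would, in place of code of your own. Each camera call takes 0.05 s, during which the arm holds its last target.

## Working session

There is one attempt and no reset: what is moved stays moved. The work goes in short steps, each a Python script; the robot and the scene stay as the last script left them, time stands still between calls to the robot, and variables do not carry over. Pictures are saved under pics/ and viewed, and the job is handed in when it is done.

```bash
mkdir -p pics; ls
python3 - <<'E'
from plant import r, eoat, monitor, camera, workorder
import cv2, numpy as np
s=monitor.observe(); print(s['time_s'],s['tool_pos'],s['eef_rot'],s['force'],s['opening'])
for n in ("scene","top","wrist"):
    c=camera(n); cv2.imwrite(f"pics/{n}0.png",c["image"][:,:,::-1])
    print(n,{k:np.round(v,4).tolist() for k,v in c.items() if k!="image"})
print(r.tip_extent)
E
```

```text
pics
0.0 [ 0.20778962 -0.5625848   0.24113862] [-3.09062917e+00 -5.52476347e-01  3.70662105e-04] [ 0.27207752 -0.1391072   0.75182654] 0.08538527361387611
scene {'intrinsics': [[467.6075, 0.0, 275.8741], [0.0, 467.6075, 207.387], [0.0, 0.0, 1.0]], 'xyz': [0.0922, 0.7409, 0.7362], 'rotation': [0.3371, -1.2796, -2.3902]}
top {'intrinsics': [[404.6389, 0.0, 271.0202], [0.0, 404.6389, 208.7326], [0.0, 0.0, 1.0]], 'xyz': [0.3895, -0.0498, 1.0495], 'rotation': [0.1027, -0.1629, -1.5656]}
wrist {'intrinsics': [[321.1802, 0.0, 280.2813], [0.0, 321.1802, 209.3842], [0.0, 0.0, 1.0]], 'tool_from_camera': [[-0.0002, 0.9484, 0.317, 0.0826], [1.0, 0.0001, 0.0003, 0.0002], [0.0003, 0.317, -0.9484, -0.1321], [0.0, 0.0, 0.0, 1.0]]}
0.011
```

View pics/scene0.png

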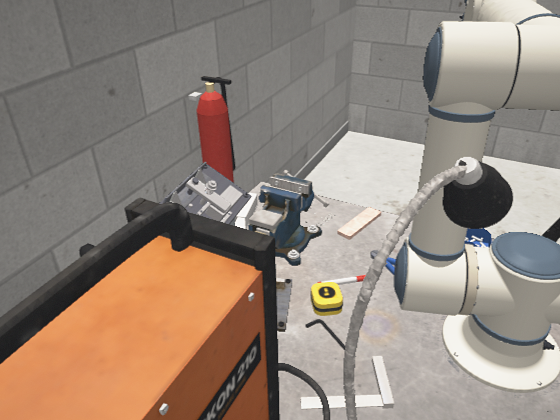

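View pics/top0.png

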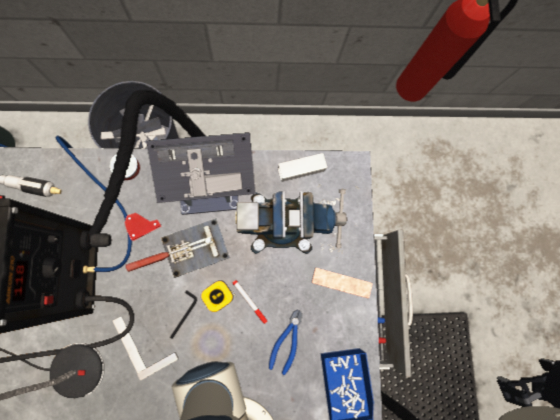

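View pics/wrist0.png

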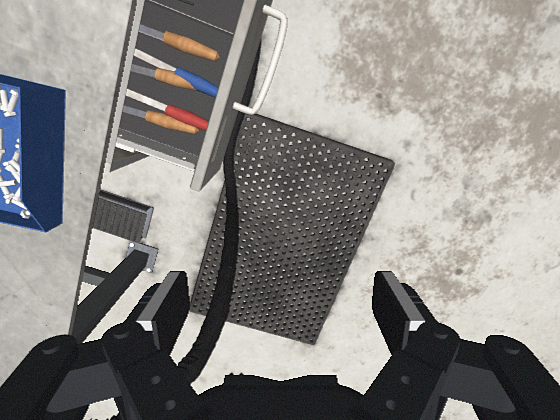

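The scene picture shows the fixture at about (210,190), with the vice beside it. In the top picture the fixture is at about (200,170) and the copper bar at (342,282). I'll enlarge both.

```bash
cat > h.py <<'E'
from plant import r, eoat, monitor, camera, workorder
import cv2, numpy as np
from scipy.spatial.transform import Rotation as R
def cam(n,name=None):
    s=monitor.observe(); c=camera(n)
    if n=="wrist":
        T=np.eye(4);T[:3,:3]=R.from_rotvec(s['eef_rot']).as_matrix();T[:3,3]=s['tool_pos']
        M=T@np.array(c['tool_from_camera'])
    else:
        M=np.eye(4);M[:3,:3]=R.from_rotvec(c['rotation']).as_matrix();M[:3,3]=c['xyz']
    K=np.array(c['intrinsics'])
    if name:
        cv2.imwrite(f"pics/{name}.png",c['image'][:,:,::-1]); np.savez(f"pics/{name}.npz",M=M,K=K)
    return c['image'],K,M
def load(name):
    d=np.load(f"pics/{name}.npz"); return d['K'],d['M']
def ray(K,M,uv):
    d=np.array([(uv[0]-K[0,2])/K[0,0],-(uv[1]-K[1,2])/K[1,1],-1.])
    d=M[:3,:3]@d; return M[:3,3],d/np.linalg.norm(d)
def onplane(K,M,uv,p0,n=(0,0,1)):
    o,d=ray(K,M,uv); n=np.array(n,float); return o+d*(np.dot(n,np.array(p0)-o)/np.dot(n,d))
def proj(K,M,p):
    q=M[:3,:3].T@(np.array(p)-M[:3,3]); return np.array([K[0,2]+K[0,0]*q[0]/-q[2],K[1,2]-K[1,1]*q[1]/-q[2]])
def crop(name,out,x0,y0,x1,y1,k):
    im=cv2.imread(f"pics/{name}.png")[y0:y1,x0:x1]
    cv2.imwrite(f"pics/{out}.png",cv2.resize(im,None,fx=k,fy=k,interpolation=cv2.INTER_CUBIC))
E
python3 - <<'E'
from h import *
cam("top","top1");cam("scene","scene1")
crop("top1","top1a",140,120,280,225,5)
crop("top1","top1b",270,225,410,330,5)
crop("scene1","scene1a",150,140,350,290,4)
K,M=load("top1")
for uv in [(342,282),(200,250)]: print(onplane(K,M,uv,(0,0,0.012)))
E
```

```text
[ 0.37855546 -0.27001655  0.012     ]
[0.45956707 0.09096444 0.012     ]
```

View pics/top1a.png

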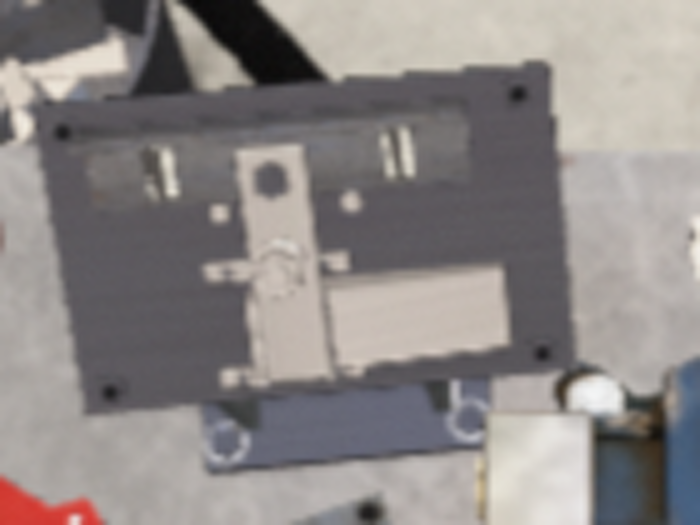

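View pics/top1b.png

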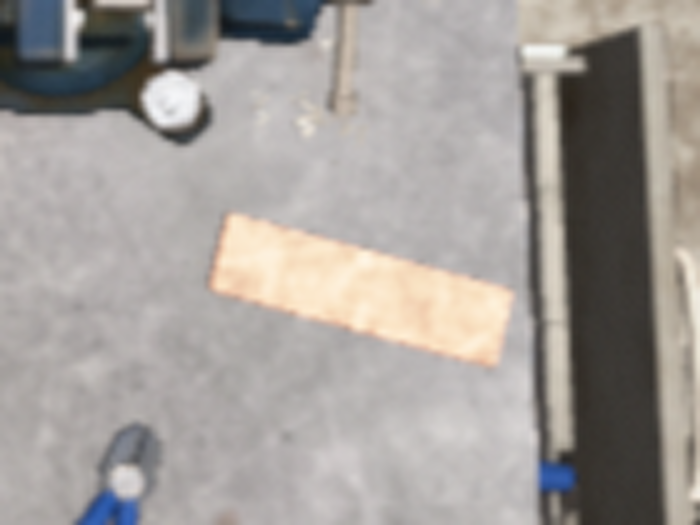

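View pics/scene1a.png

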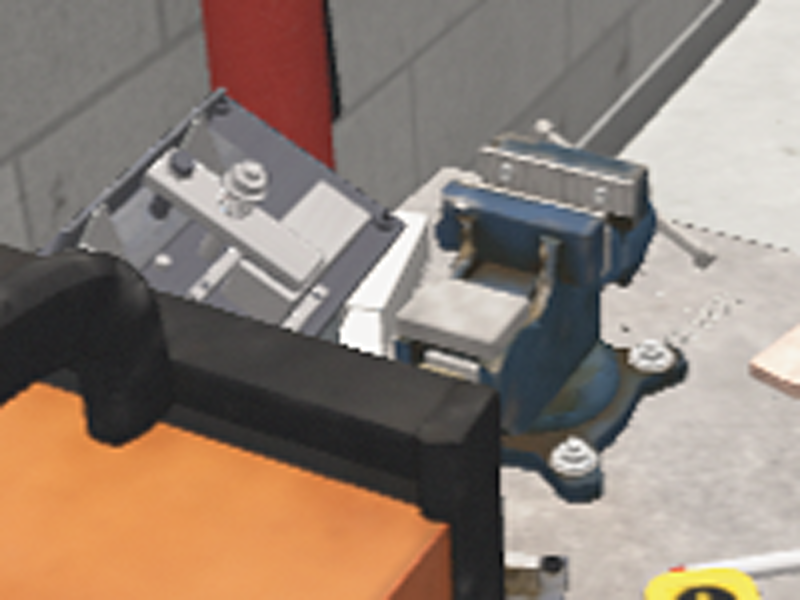

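```bash
cat > fit.py <<'E'
from h import *
from scipy.optimize import least_squares
K,M=load("top1")
pl=np.array([[.062,.100,.231],[.062,-.118,.231],[-.056,-.118,.162],[-.056,.100,.162]])
c=lambda u,v:(140+u/5-0.4,120+v/5-0.4)
px=np.array([c(38,98),c(550,63),c(577,370),c(85,414)])
def W(p,q): 
    return (R.from_euler('z',p[2]).apply(q)+[p[0],p[1],0])
f=lambda p:(np.array([proj(K,M,q) for q in W(p,pl)])-px).ravel()
s=least_squares(f,[.62,.1,0.1]); print(s.x,np.round(s.fun,2))
g=lambda u,v,z:onplane(K,M,(270+u/5-.4,225+v/5-.4),(0,0,z))
b=np.array([g(228,212,.012),g(514,290,.012),g(495,366,.012),g(211,290,.012)])
print(b, b.mean(0)); 
print([np.linalg.norm(b[i]-b[(i+1)%4]) for i in range(4)])
for e in (b[1]-b[0],b[2]-b[3]): print(np.degrees(np.arctan2(e[1],e[0])))
E
python3 fit.py
```

```text
[0.62094939 0.07396276 0.08842425] [-0.94  0.81  0.79  0.19  0.09 -0.13  0.09 -0.94]
[[ 0.41639579 -0.20235084  0.012     ]
 [ 0.37683858 -0.34801016  0.012     ]
 [ 0.33901365 -0.33658985  0.012     ]
 [ 0.37726926 -0.19287881  0.012     ]] [ 0.37737932 -0.26995741  0.012     ]
[np.float64(0.15093511570761353), np.float64(0.03951137689992399), np.float64(0.14871568354245826), np.float64(0.04025673795283643)]
-105.19357189571443
-104.90635189481732
```

```bash
cat >> h.py <<'E'
FX=np.array([0.62095,0.07396]); YAW=0.0884
def fr():  # fixture slope frame: ex uphill, ey left, en normal; 
    c=np.cos(np.arctan2(69,118)); s=np.sin(np.arctan2(69,118))
    Rz=R.from_euler('z',YAW)
    return Rz.apply([c,0,s]),Rz.apply([0,1,0]),Rz.apply([-s,0,c])
def fw(p): return R.from_euler('z',YAW).apply(p)+np.array([FX[0],FX[1],0])
def face(u,v,h):
    "u up-slope from front edge, v fixture y, h off the face"
    ex,ey,en=fr(); return fw([-.056,0,.162])+u*ex+v*ey+h*en
def toface(p):
    ex,ey,en=fr(); d=np.array(p)-fw([-.056,0,.162]); return np.array([d@ex,d@ey,d@en])
def pix2face(K,M,uv,h=0):
    return toface(onplane(K,M,uv,face(0,0,h),fr()[2]))
def RF(sgn=1):  # tool square to face, tool x = +fixture y*sgn
    ex,ey,en=fr(); z=-en; x=ey*sgn; return R.from_matrix(np.c_[x,np.cross(z,x),z]).as_rotvec()
def RD(a):  # tool down, tool x at world angle a (rad)
    x=np.array([np.cos(a),np.sin(a),0]); z=np.array([0,0,-1.]); return R.from_matrix(np.c_[x,np.cross(z,x),z]).as_rotvec()
E
python3 - <<'E'
from h import *
K,M=load("top1"); c=lambda u,v:(140+u/5-0.4,120+v/5-0.4)
print("wedge top thin-end corners",pix2face(K,M,c(502,265),.013),pix2face(K,M,c(509,345),.013))
print("strap end",pix2face(K,M,c(257,384),.037),pix2face(K,M,c(330,380),.037),"stud",pix2face(K,M,c(278,255),.07))
print("strips",pix2face(K,M,c(232,377),.008),pix2face(K,M,c(215,270),.008))
print("angle",pix2face(K,M,c(88,208),.0),pix2face(K,M,c(470,180),0))
for uv in [(238,203),(258,203),(285,190),(340,190),(238,250)]: print("vice158",uv,onplane(K,M,uv,(0,0,.158)))
for uv in [(110,240),(125,180)]: print("hose",[onplane(K,M,uv,(0,0,z)).round(3).tolist() for z in (.1,.2,.3)])
for n,p,o in [("look",face(.035,-.04,.12),RF()),("push0",face(.035,-.15,.01),RF()),("push1",face(.035,-.09,.01),RF()),("wg",face(.035,.055,.01),RF()),("wg2",face(.035,.11,.01),RF()),("wg3",face(.035,.11,.15),RF()),
   ("bar",[.377,-.27,.02],RD(np.radians(75))),("look-",face(.035,-.04,.12),RF(-1)),("free",[.37,-.1,.02],RD(0)),("free2",[.37,-.1,.02],RD(np.pi))]:
    q=r.inverse_kinematics(p,o); print(n,np.round(p,3),None if q is None else np.round(q,2))
E
```

```text
wedge top thin-end corners [ 0.05439288 -0.08879938  0.013     ] [ 0.01810506 -0.08873759  0.013     ]
strap end [0.01745095 0.01848059 0.037     ] [ 0.0166041 -0.0122479  0.037    ] stud [ 0.08138771 -0.00151399  0.07      ]
strips [0.01205856 0.03310903 0.008     ] [0.06072984 0.0339008  0.008     ]
angle [9.00560946e-02 8.47143851e-02 1.62678018e-17] [ 8.96137125e-02 -7.81330892e-02  1.29723887e-16]
vice158 (238, 203) [ 0.55446911 -0.01044205  0.158     ]
vice158 (258, 203) [ 0.55468127 -0.0551204   0.158     ]
vice158 (285, 190) [ 0.58481567 -0.11595293  0.158     ]
vice158 (340, 190) [ 0.58556946 -0.24104807  0.158     ]
vice158 (238, 250) [ 0.44972588 -0.01163252  0.158     ]
hose [[0.477, 0.287, 0.1], [0.467, 0.251, 0.2], [0.458, 0.216, 0.3]]
hose [[0.62, 0.261, 0.1], [0.595, 0.228, 0.2], [0.571, 0.195, 0.3]]
look [0.538 0.026 0.283] [-0.06 -0.53  1.77  0.08  1.38 -0.14]
push0 [ 0.603 -0.078  0.188] [-0.29 -0.33  1.79  0.2   1.19 -0.4 ]
push1 [ 0.598 -0.018  0.188] [-0.15 -0.37  1.82  0.13  1.17 -0.26]
wg [0.585 0.126 0.188] [ 0.18 -0.37  1.82 -0.05  1.16  0.1 ]
wg2 [0.581 0.181 0.188] [ 0.3  -0.33  1.79 -0.12  1.16  0.23]
wg3 [0.51  0.175 0.309] [ 0.34 -0.5   1.7  -0.13  1.42  0.24]
bar [ 0.377 -0.27   0.02 ] [-0.69 -0.21  1.92 -0.    1.43 -0.43]
look- [0.538 0.026 0.283] None
free [ 0.37 -0.1   0.02] [-0.35 -0.47  2.12 -0.    1.49  1.22]
free2 [ 0.37 -0.1   0.02] [-0.35 -0.47  2.12  0.    1.49 -1.92]
```

Run:
```python
from h import *
r.movep(face(.035,-.04,.125),RF())
cam("wrist","w1"); s=monitor.observe(); print(s['time_s'],s['tool_pos'],face(.035,-.04,.125),s['force'])
K,M=load("w1")
for nm,p in [("thinU",(.054,-.089,.013)),("thinL",(.018,-.089,.013))]: print(nm,proj(K,M,face(*p)))
```

```text
2.6917 [0.53610847 0.02557339 0.28746643] [0.53594458 0.02626908 0.28757329] [-0.9283073  -0.35259834  0.47983146]
thinU [301.42276106 263.66240514]
thinL [258.93582338 263.72289744]
```

View pics/w1.png

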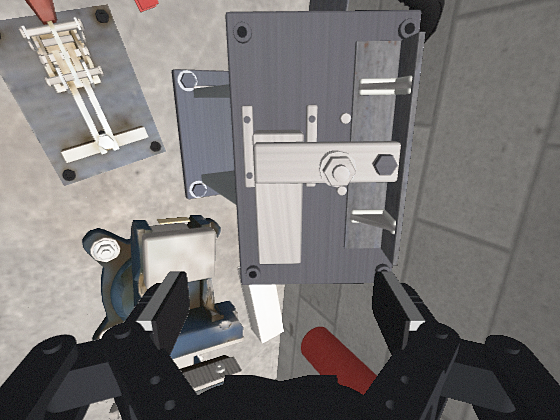

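The wrist picture is square to the face. The wedge's thin end lies at about (259–301, 264), where the top view predicted it (258.9–301.4, 263.7). The strap is at (255–400, 143–184), the stud at (340,172) and the strips at (248,145) and (311,145). Next I'll refine the fit on an enlarged crop.

Run:
```python
from h import *
crop("w1","w1a",215,0,345,150,5); crop("w1","w1b",215,150,345,295,5)
K,M=load("w1")
for n,p in dict(FL=(0,.1,0),FR=(0,-.118,0),RL=(.1367,.1,0),RR=(.1367,-.118,0)).items(): print(n,proj(K,M,face(*p)).round(1))
```

```text
FL [228.2  12.9]
FR [240.9 285.3]
RL [424.   12.6]
RR [390.4 285.1]
```

View pics/w1a.png

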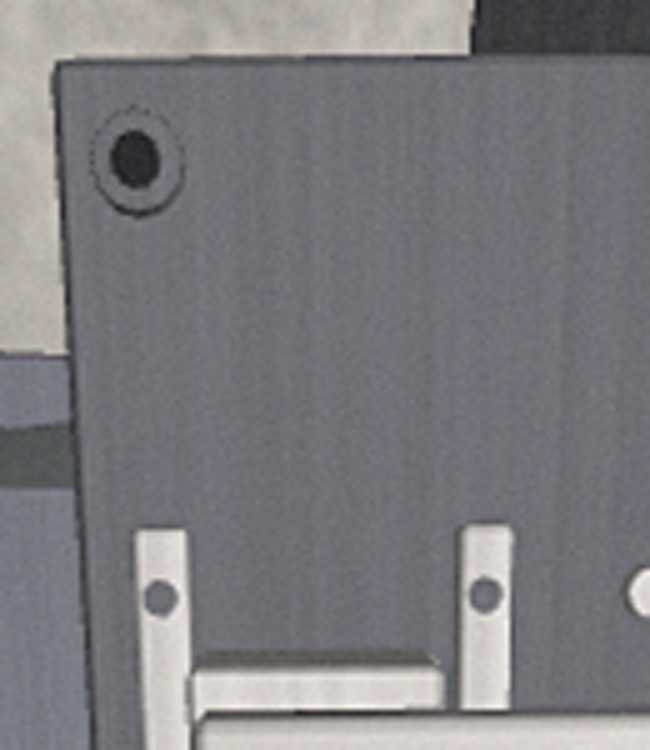

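View pics/w1b.png

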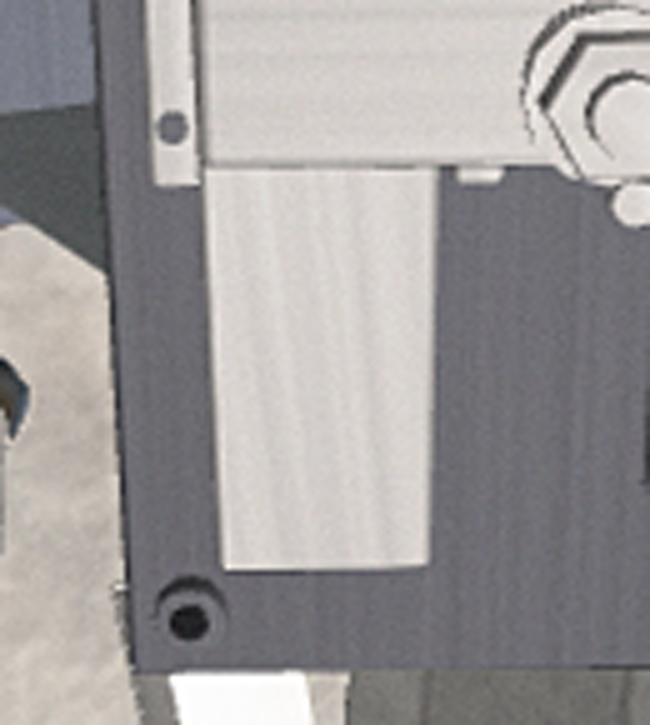

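```bash
cat > fit2.py <<'E'
import h; from h import *
from scipy.optimize import least_squares
Kt,Mt=load("top1");Kw,Mw=load("w1")
c=lambda u,v:(140+u/5-0.4,120+v/5-0.4)
U=.1367
top=[((U,.1,0),c(38,98)),((U,-.118,0),c(550,63)),((0,-.118,0),c(577,370)),((0,.1,0),c(85,414))]
wr=[((0,.1,0),(226.2,11.8)),((0,-.118,0),(242.0,283.6))]
wd=[((-.018,-.09,.013),(259.2,263.4)),((.018,-.09,.013),(300.3,263.0)),((-.028,.038,.008),(241.8,105.8)),((.028,.038,.008),(317.5,104.8)),((-.028,-.024,.008),(245.5,186.8))]
def f(p,useT=True,useW=True):
    h.FX=p[:2];h.YAW=p[2];e=[]
    if useT:
        for q,x in top: e+=list((proj(Kt,Mt,face(*q))-x)*2.4)
    if useW:
        for q,x in wr: e+=list((proj(Kw,Mw,face(*q))-x)*.85)
        for q,x in wd: e+=list((proj(Kw,Mw,face(q[0]+p[3],q[1]+p[4],q[2]))-x)*.85)
    return np.array(e)
for a in [(1,0),(0,1),(1,1)]:
    s=least_squares(f,[.621,.074,.088,.036,0],args=a); print(s.x.round(4),s.fun.round(1))
E
python3 fit2.py
```

```text
[0.6209 0.074  0.0884 0.036  0.    ] [-2.3  1.9  1.9  0.5  0.2 -0.3  0.2 -2.3]
[ 6.207e-01  7.520e-02  9.670e-02  3.580e-02 -1.000e-04] [ 0.6 -0.4 -0.2  0.6  0.2  0.3  1.3  0.4 -0.6 -0.5 -0.2 -0.2 -0.6  0.2]
[6.208e-01 7.430e-02 9.070e-02 3.590e-02 6.000e-04] [-2.8  2.3  1.3  0.3 -0.  -0.5 -0.  -1.9  1.4  0.6 -0.8  1.2 -0.2  0.4
  1.   0.6 -0.2 -0.7  0.2 -0.  -0.6  0. ]
```

```bash
sed -i 's/^FX=.*/FX=np.array([0.6207,0.0750]); YAW=0.095; U0=.0359/' h.py
python3 - <<'E'
from h import *
r.movep([.3813,-.2555,.17],RD(np.radians(75)))
cam("wrist","w2"); s=monitor.observe(); print(s['time_s'],s['tool_pos'],s['force'])
E
```

```text
4.025 [ 0.3819751  -0.25490139  0.17060341] [0.38483949 0.34834682 0.79868766]
```

View pics/w2.png

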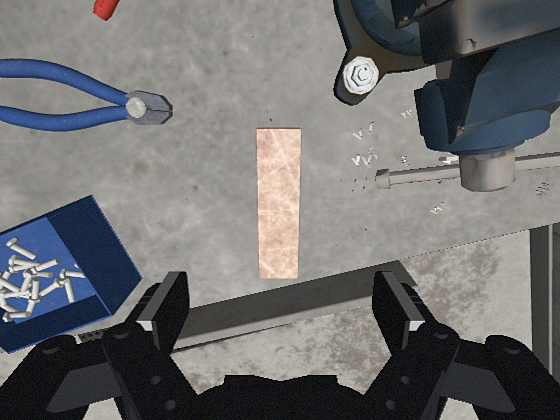

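```bash
python3 - <<'E'
from h import *
K,M=load("w2")
P=lambda u,v,z=.012:onplane(K,M,(u,v),(0,0,z))
a,b,c,d=P(257,128),P(301,128),P(299,277.5),P(260,277.5)
m=(a+b+c+d)/4; e=(a+b-c-d)/2; print(m,np.linalg.norm(e),np.degrees(np.arctan2(e[1],e[0])),np.linalg.norm(a-b),np.linalg.norm(c-d))
for p in [(170,108),(345,100),(230,70),(105,15),(257,128)]: print(p,P(*p,0.0).round(3))
E
python3 - <<'E'
from PIL import Image
E
true
```

```text
[ 0.3784412  -0.26885575  0.012     ] 0.14920788625977438 75.16639411375587 0.03869285254589982 0.04004217953722798
(170, 108) [ 0.307 -0.155  0.   ]
(345, 100) [ 0.46  -0.189  0.   ]
(230, 70) [ 0.369 -0.139  0.   ]
(105, 15) [ 0.282 -0.073  0.   ]
(257, 128) [ 0.378 -0.192  0.   ]
```

Run:
```python
from h import *
o=RD(np.radians(75.1)); g=np.array([.3819,-.2548])
eoat.grip(.085,60)
r.move_straight([*g,.03],o,rate=.15)
print(r.move_straight([*g,.0125],o,rate=.06,contact_N=8))
eoat.grip(.0,100)
s=monitor.observe(); print(s['time_s'],s['tool_pos'],s['force'],s['opening'])
r.move_straight([*g,.05],o,rate=.1)
cam("wrist","w3"); cam("top","top3"); s=monitor.observe(); print(s['time_s'],s['tool_pos'],s['force'],s['opening'],s['moment'])
```

```text
False
6.2667 [ 0.38180312 -0.25493768  0.01336815] [-3.1296531   1.46865759  4.47866186] 0.036753930457857124
6.8917 [ 0.38124284 -0.25426954  0.04859936] [-0.60435338  0.00953941 -7.86630676] 0.036845295465206554 [ 0.13045179 -0.04878626  0.02493731]
```

View pics/w3.png

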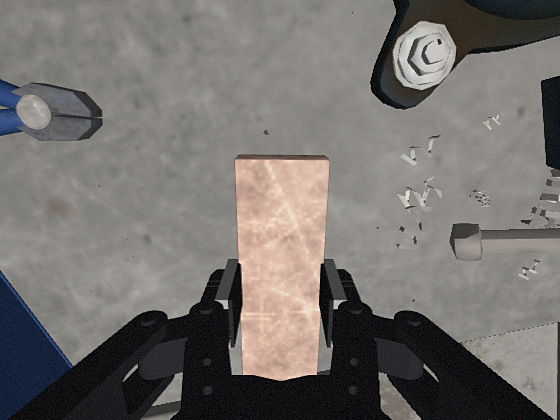

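The bar is held square between the fingers, with its push end at about (235–329, 157). Before the transit I'll check the white object between fixture and vice, and where the bar's end sits in the tool frame.

Run:
```python
from h import *
Kt,Mt=load("top1");Ks,Ms=load("scene1")
for z in (0,.05,.1,.15,.2):
    print(z,[ (onplane(Kt,Mt,uv,(0,0,z)).round(3).tolist()[:2], proj(Ks,Ms,onplane(Kt,Mt,uv,(0,0,z))).round(0).tolist()) for uv in [(278,165),(325,152),(327,169),(282,180)]])
s=monitor.observe();T=R.from_rotvec(s['eef_rot'])
K,M=load("w3")
for uv in [(235,155),(329,155),(237,160),(328,160)]:
    for zt in (.0014,.0134):
        n=T.apply([0,0,1]);p0=s['tool_pos']+zt*n
        q=onplane(K,M,uv,p0,n); print(uv,zt,T.inv().apply(q-s['tool_pos']).round(4))
crop("w3","w3a",215,130,350,240,5); crop("scene1","sc1c",200,170,300,240,8)
```

```text
0 [([0.688, -0.109], [230.0, 226.0]), ([0.725, -0.237], [242.0, 200.0]), ([0.678, -0.241], [257.0, 203.0]), ([0.647, -0.12], [245.0, 228.0])]
0.05 [([0.674, -0.107], [233.0, 213.0]), ([0.709, -0.228], [245.0, 188.0]), ([0.664, -0.232], [259.0, 191.0]), ([0.634, -0.117], [248.0, 214.0])]
0.1 [([0.66, -0.104], [236.0, 198.0]), ([0.693, -0.219], [247.0, 175.0]), ([0.65, -0.223], [261.0, 178.0]), ([0.622, -0.113], [250.0, 200.0])]
0.15 [([0.645, -0.101], [239.0, 183.0]), ([0.677, -0.21], [249.0, 162.0]), ([0.637, -0.214], [263.0, 164.0]), ([0.61, -0.11], [253.0, 185.0])]
0.2 [([0.631, -0.098], [242.0, 167.0]), ([0.661, -0.202], [252.0, 147.0]), ([0.623, -0.205], [266.0, 150.0]), ([0.598, -0.107], [255.0, 168.0])]
(235, 155) 0.0014 [ 0.061  -0.0175  0.0014]
(235, 155) 0.0134 [ 0.0592 -0.0192  0.0134]
(329, 155) 0.0014 [0.061  0.0216 0.0014]
(329, 155) 0.0134 [0.0591 0.0235 0.0134]
(237, 160) 0.0014 [ 0.059  -0.0168  0.0014]
(237, 160) 0.0134 [ 0.0569 -0.0184  0.0134]
(328, 160) 0.0014 [0.0589 0.0213 0.0014]
(328, 160) 0.0134 [0.0569 0.0231 0.0134]
```

View pics/w3a.png

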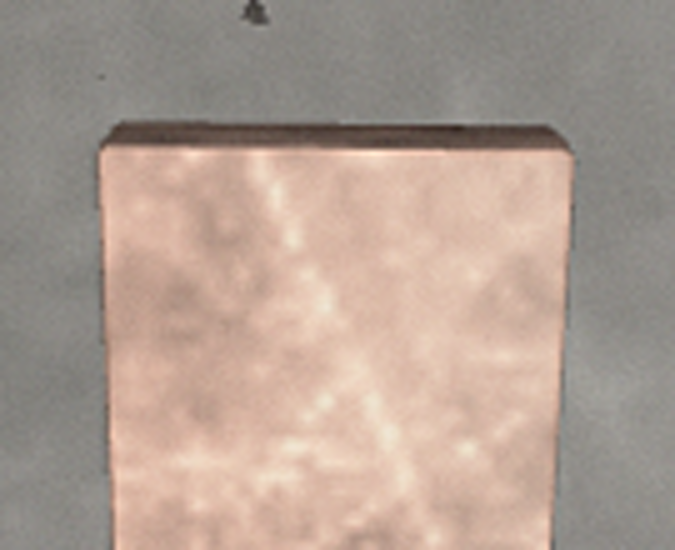

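View pics/sc1c.png

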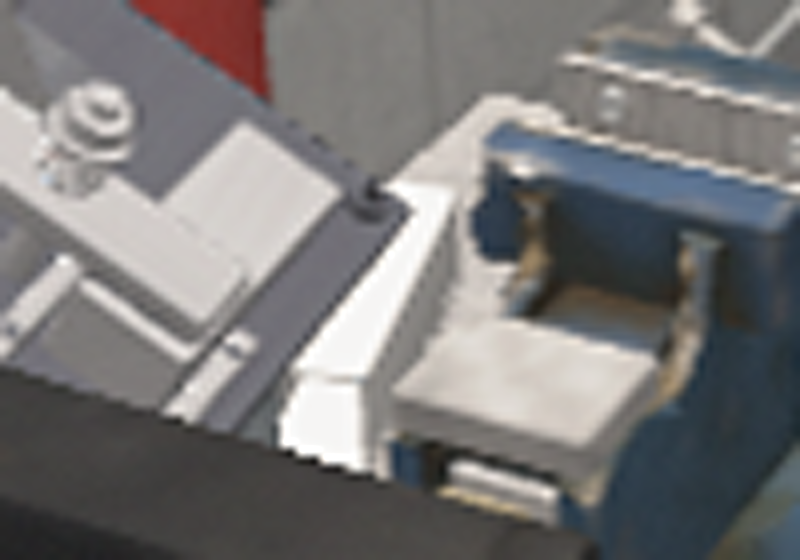

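Run:
```python
from h import *
g=[.3819,-.2548]
r.move_straight([*g,.25],RD(np.radians(75.1)),rate=.25)
r.movep(face(U0-.001,-.19,.09),RF())
s=monitor.observe(); print(s['time_s'],toface(s['tool_pos']),s['force'],s['opening'])
r.move_straight(face(U0-.001,-.185,.0154),RF(),rate=.12,contact_N=10)
s=monitor.observe(); print(s['time_s'],toface(s['tool_pos']),s['force'])
cam("wrist","w4")
c=r.move_straight(face(U0-.001,-.135,.0154),RF(),rate=.04,contact_N=6)
s=monitor.observe(); print(c,s['time_s'],toface(s['tool_pos']),s['force'],s['opening'])
cam("wrist","w5")
```

```text
8.7417 [ 0.03311853 -0.19046395  0.08900368] [-0.08138354  1.12623871 -8.87385934] 0.037199793519870135
9.5167 [ 0.03547159 -0.185376    0.01608102] [ 1.14278879 -0.17936237 -7.63005113]
True 10.4417 [ 0.03343838 -0.14915139  0.01436833] [ 1.44078526 -2.09676371  0.33616306] 0.03723583167198295
```

View pics/w5.png

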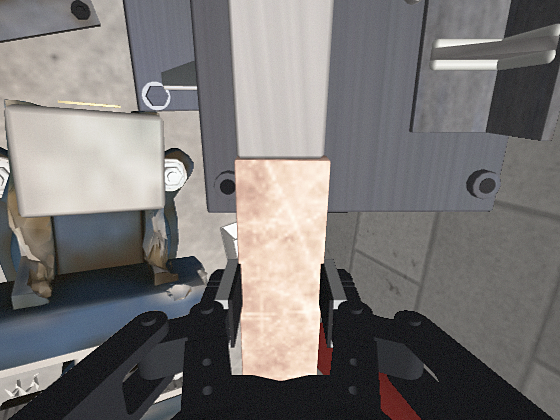

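Run:
```python
from h import *
crop("w5","w5a",200,120,360,225,5);crop("w4","w4a",160,60,400,240,3.3)
```

```text
(no output)
```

View pics/w5a.png

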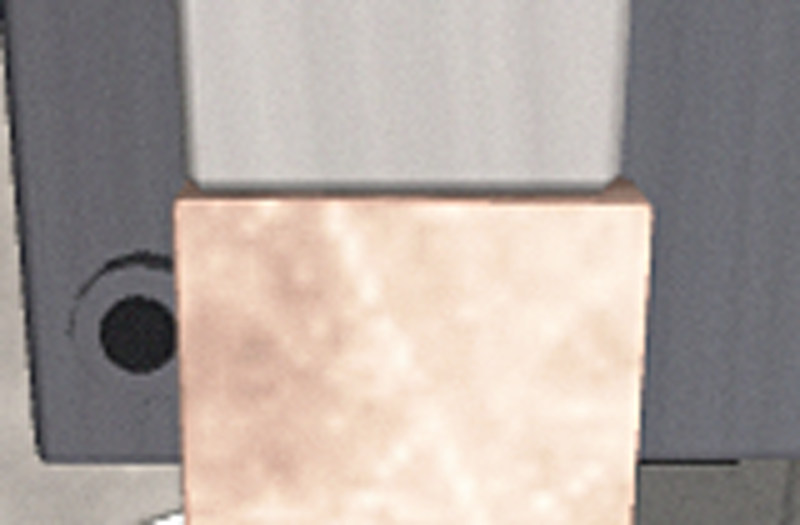

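View pics/w4a.png

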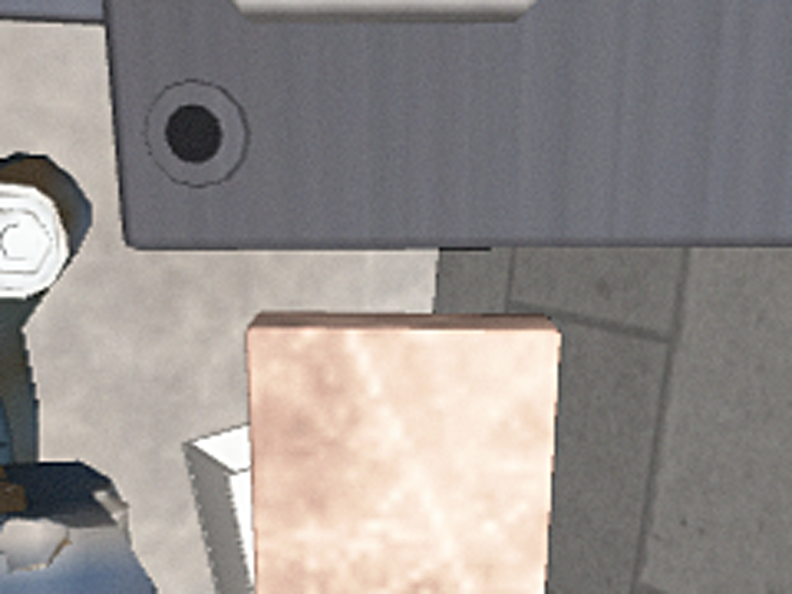

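The bar's end is at the wedge's thin end and centred on it within 1 mm. Its underside is lightly touching the face: the wedge edge is at crop row 185, the bar edge at row 203. I'll back off slightly, raise it about 2 mm and push.

Run:
```python
from h import *
u=U0-.001; h0=.0172
r.move_straight(face(u,-.152,h0),RF(),rate=.05)
s=monitor.observe(); print(s['time_s'],toface(s['tool_pos']),s['force'])
for v in (-.146,-.140,-.130,-.120):
    c=r.move_straight(face(u,v,h0),RF(),rate=.04,contact_N=50)
    s=monitor.observe(); print(c,s['time_s'],toface(s['tool_pos']).round(4),s['force'].round(1),round(s['opening'],4))
cam("wrist","w6")
```

```text
10.8 [ 0.03355445 -0.15179629  0.0161766 ] [-1.02281867  0.60331685 -9.19393329]
False 11.1 [ 0.0334 -0.1481  0.0163] [ 0.6 -9.4 -8.8] 0.0366
False 11.4 [ 0.0336 -0.1437  0.0166] [ -0.7 -14.4  -8.8] 0.0367
False 11.8 [ 0.0337 -0.1331  0.0166] [  0.6 -10.9  -9. ] 0.0372
False 12.2 [ 0.0337 -0.1226  0.0165] [ -0.2 -11.   -9.7] 0.0369
```

View pics/w6.png

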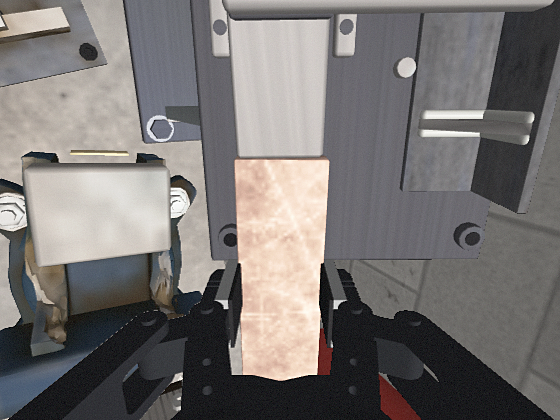

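The picture shows the wedge moving left with the bar end on it (contact row about 158) and no slip in the grip. I'll carry on pushing.

Run:
```python
from h import *
u=U0-.001; h0=.0172
for v in (-.110,-.100,-.0925):
    c=r.move_straight(face(u,v,h0),RF(),rate=.04,contact_N=50)
    s=monitor.observe(); print(c,s['time_s'],toface(s['tool_pos']).round(4),s['force'].round(1),round(s['opening'],4))
r.sleep(.15); cam("wrist","w7"); s=monitor.observe(); print(s['time_s'],toface(s['tool_pos']).round(4),s['force'].round(1))
```

```text
False 12.65 [ 0.0343 -0.1094  0.0166] [ 0.3  0.9 -7.8] 0.0371
False 13.05 [ 0.0352 -0.0992  0.0174] [ 1.1 -0.5 -8.2] 0.0368
False 13.3833 [ 0.035  -0.0919  0.0172] [ 0.9  0.4 -7.4] 0.0368
13.5833 [ 0.0349 -0.0923  0.0172] [-0.2  0.1 -9.2]
```

View pics/w7.png

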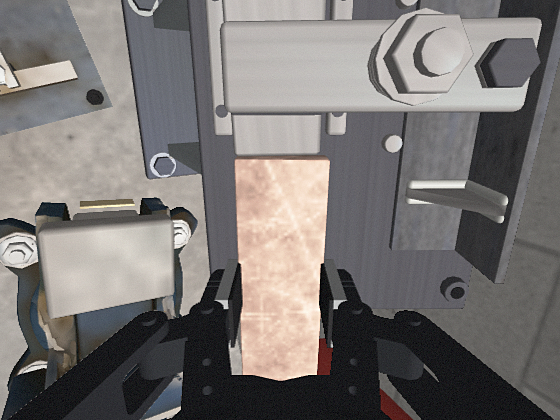

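The wedge's thin end is at row 155 against the strip ends at row 134, about 9 mm. That puts it about 33 mm right of the heel, so it has travelled about 57 mm and the push force has gone. I'll retreat and put the bar back.

Run:
```python
from h import *
u=U0-.001; o=RD(np.radians(75.1)); g=[.3819,-.2548]
r.move_straight(face(u,-.175,.018),RF(),rate=.2)
r.move_straight(face(u,-.185,.10),RF(),rate=.25)
r.movep([*g,.20],o)
r.move_straight([*g,.03],o,rate=.2)
c=r.move_straight([*g,.0125],o,rate=.04,contact_N=6)
s=monitor.observe(); print(c,s['time_s'],s['tool_pos'],s['force'])
```

```text
True 17.0 [ 0.38207806 -0.25496258  0.01340704] [ 0.83580863 -0.17129628  5.1501971 ]
```

Run:
```python
from h import *
o=RD(np.radians(75.1)); g=[.3819,-.2548]
eoat.grip(.06); 
s=monitor.observe(); print(s['time_s'],s['tool_pos'],s['force'],s['opening'])
r.move_straight([*g,.20],o,rate=.2)
cam("wrist","w8")
r.movep(face(U0,.055,.125),RF())
cam("wrist","w9"); s=monitor.observe(); print(s['time_s'],toface(s['tool_pos']),s['opening'])
K,M=load("w9")
print([proj(K,M,face(*p)).round(1) for p in ((U0-.018,.077,.027),(U0+.018,.077,.027))])
```

```text
17.35 [ 0.38047222 -0.25359095  0.01087532] [-0.45073388 -0.26550398 -0.37319574] 0.05973092944922199
20.0583 [0.03565452 0.05400772 0.12446771] 0.06024786920208449
[array([254.7, 186.4]), array([303.8, 186.4])]
```

View pics/w8.png

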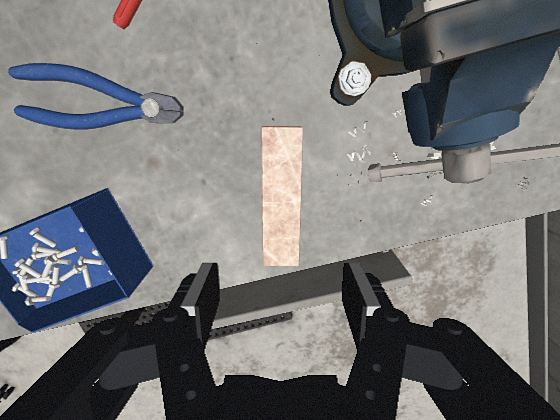

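View pics/w9.png

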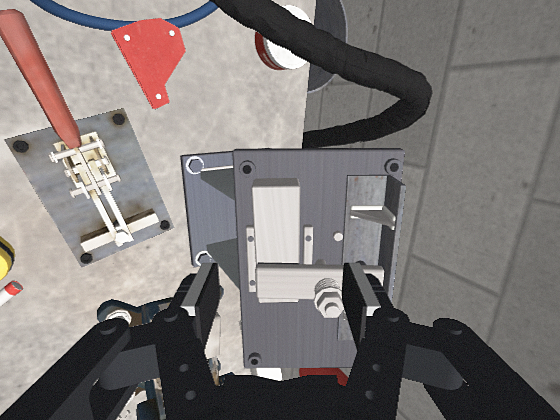

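Run:
```python
from h import *
Kt,Mt=load("top1");K,M=load("w9")
crop("w9","w9a",220,150,345,275,5)
# ray along top extremum, project to w9
for z in (0,.05,.1,.15,.2,.25,.3,.35):
    print(z,[(onplane(Kt,Mt,uv,(0,0,z)).round(3)[:2].tolist(),proj(K,M,onplane(Kt,Mt,uv,(0,0,z))).round(0).tolist()) for uv in [(140,89),(195,130),(128,170),(113,215)]])
```

```text
0 [([0.9, 0.268], [392.0, 83.0]), ([0.784, 0.115], [326.0, 175.0]), ([0.671, 0.287], [273.0, 44.0]), ([0.551, 0.319], [177.0, -10.0])]
0.05 [([0.875, 0.253], [405.0, 90.0]), ([0.765, 0.107], [336.0, 187.0]), ([0.658, 0.271], [283.0, 50.0]), ([0.543, 0.301], [182.0, -6.0])]
0.1 [([0.851, 0.237], [422.0, 98.0]), ([0.746, 0.099], [349.0, 201.0]), ([0.644, 0.255], [295.0, 59.0]), ([0.535, 0.284], [188.0, -1.0])]
0.15 [([0.827, 0.222], [442.0, 109.0]), ([0.727, 0.091], [366.0, 220.0]), ([0.631, 0.239], [312.0, 70.0]), ([0.528, 0.266], [196.0, 6.0])]
0.2 [([0.802, 0.207], [469.0, 123.0]), ([0.709, 0.083], [387.0, 244.0]), ([0.617, 0.223], [334.0, 85.0]), ([0.52, 0.249], [207.0, 16.0])]
0.25 [([0.778, 0.192], [504.0, 142.0]), ([0.69, 0.076], [415.0, 276.0]), ([0.604, 0.207], [366.0, 107.0]), ([0.512, 0.231], [225.0, 32.0])]
0.3 [([0.754, 0.177], [554.0, 168.0]), ([0.671, 0.068], [456.0, 322.0]), ([0.59, 0.191], [416.0, 141.0]), ([0.505, 0.213], [258.0, 60.0])]
0.35 [([0.73, 0.162], [630.0, 208.0]), ([0.652, 0.06], [518.0, 393.0]), ([0.577, 0.175], [506.0, 202.0]), ([0.497, 0.196], [331.0, 123.0])]
```

View pics/w9a.png

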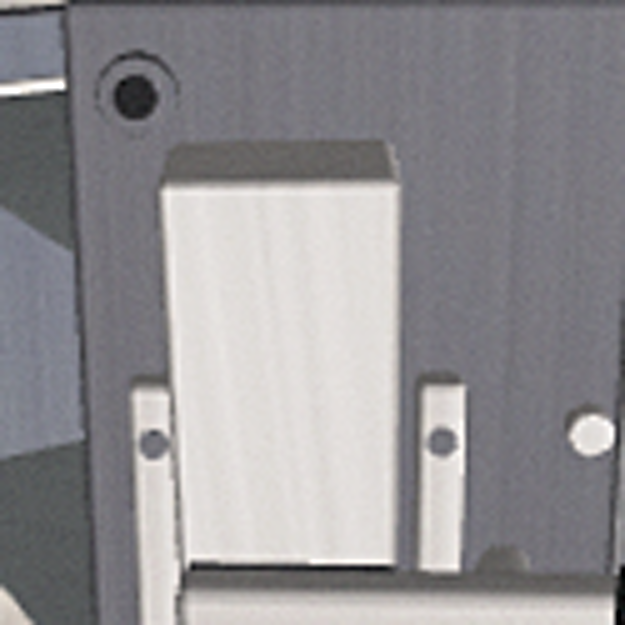

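Run:
```python
from h import *
crop("top1","top1w",0,130,180,350,3.5)
Kt,Mt=load("top1");Ks,Ms=load("scene1")
for z in (.1,.2,.25,.3,.35,.4):
    print(z,[(onplane(Ks,Ms,uv,(0,0,z)).round(3)[:2].tolist(),proj(Kt,Mt,onplane(Ks,Ms,uv,(0,0,z))).round(0).tolist()) for uv in [(275,240),(130,203),(275,385)]])
```

```text
0.1 [([0.488, 0.008], [231.0, 235.0]), ([0.891, 0.031], [224.0, 75.0]), ([0.316, 0.34], [81.0, 312.0])]
0.2 [([0.426, 0.123], [172.0, 260.0]), ([0.765, 0.143], [169.0, 105.0]), ([0.281, 0.403], [26.0, 334.0])]
0.25 [([0.395, 0.181], [136.0, 275.0]), ([0.702, 0.199], [135.0, 123.0]), ([0.263, 0.434], [-7.0, 348.0])]
0.3 [([0.364, 0.238], [94.0, 293.0]), ([0.64, 0.254], [96.0, 145.0]), ([0.246, 0.466], [-46.0, 364.0])]
0.35 [([0.333, 0.296], [45.0, 313.0]), ([0.577, 0.31], [50.0, 169.0]), ([0.228, 0.497], [-91.0, 382.0])]
0.4 [([0.301, 0.354], [-13.0, 338.0]), ([0.514, 0.366], [-5.0, 199.0]), ([0.21, 0.529], [-144.0, 404.0])]
```

View pics/top1w.png

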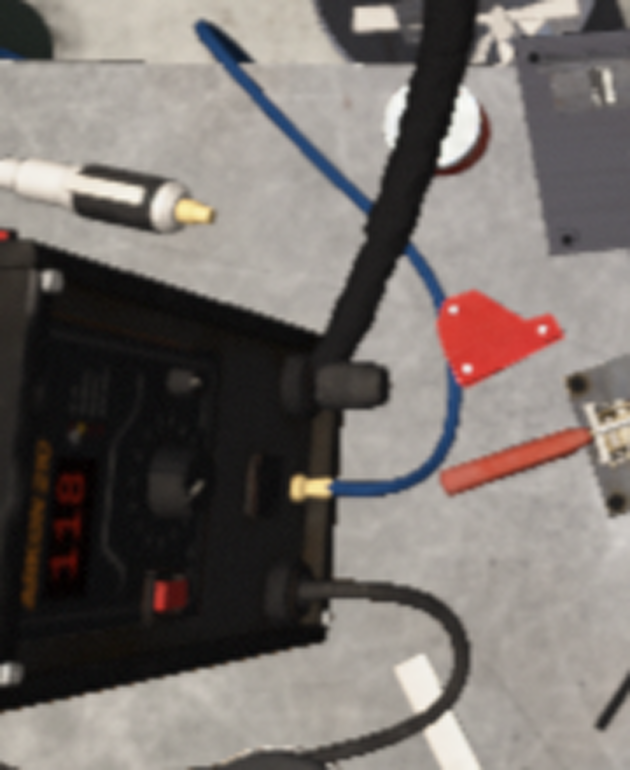

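The bar lies flat on the bench at (262–302, 127–266). The wedge's thick end is at about (252–300, 187), clear of the strips and resting against the downhill one. The welder (y > 0.3) and the hose (low, y ≈ 0.25) leave room to pull left, so I'll grip the wedge.

Run:
```python
from h import *
u=.0335; v=.060
r.move_straight(face(u,v,.05),RF(),rate=.12,contact_N=10)
s=monitor.observe(); print(s['time_s'],toface(s['tool_pos']),s['force'])
cam("wrist","w10")
c=r.move_straight(face(u,v,.0145),RF(),rate=.06,contact_N=7)
s=monitor.observe(); print(c,s['time_s'],toface(s['tool_pos']),s['force'])
cam("wrist","w11")
```

```text
20.8333 [0.03404118 0.05987938 0.05057464] [-0.38294207  0.47237349 -0.12398493]
False 21.625 [0.03358014 0.06000368 0.01448004] [-0.61603287 -0.13620983  0.45488827]
```

View pics/w11.png

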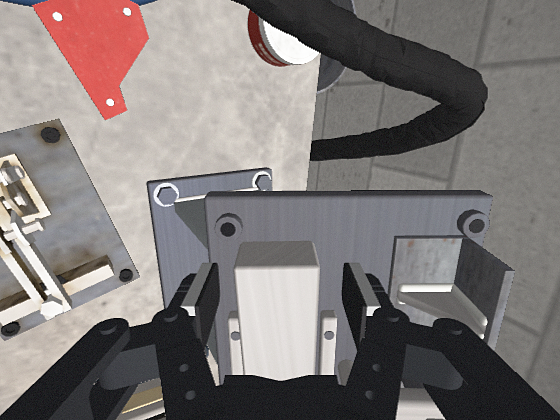

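The wedge sits centred between the open pads: it spans columns 236–320, and the inner pads are at about 215 and 345. The strips end at row 318, below the pads. I'll close, check the force and slide it left.

Run:
```python
from h import *
u=.0335; v=.060
eoat.grip(0.0,80)
s=monitor.observe(); print(s['time_s'],toface(s['tool_pos']),s['force'],s['opening'])
c=r.move_straight(face(u,v+.02,.0165),RF(),rate=.05,contact_N=30)
s=monitor.observe(); print(c,s['time_s'],toface(s['tool_pos']),s['force'],s['opening'])
if not c:
    c=r.move_straight(face(u,v+.060,.0175),RF(),rate=.06,contact_N=30)
    s=monitor.observe(); print(c,s['time_s'],toface(s['tool_pos']),s['force'],s['opening'])
cam("wrist","w12")
```

```text
22.0167 [0.03388667 0.06010109 0.01536921] [-4.76263378 -0.32417977  4.29285059] 0.034645777214148264
False 22.5667 [0.03317291 0.0808136  0.01612906] [ 0.85740149  1.63367913 -2.74074092] 0.034542793985863414
False 23.3833 [0.03321865 0.1201274  0.01735112] [-0.30985022  0.90385541 -3.83202616] 0.03419863587615209
```

View pics/w12.png

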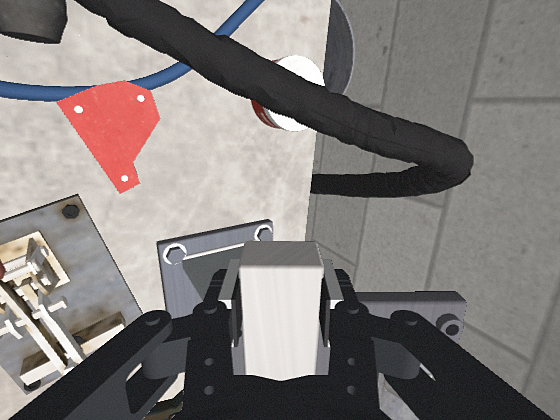

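Run:
```python
from h import *
u=.0335; v=.120
c=r.move_straight(face(u,v,.045),RF(),rate=.06,contact_N=30)
s=monitor.observe(); print(c,s['time_s'],s['tool_pos'],s['force'],s['opening'])
if not c:
    r.move_straight(face(u,v,.145),RF(),rate=.15)
    r.sleep(.15); cam("wrist","w13"); cam("top","top13")
    s=monitor.observe(); print(s['time_s'],s['tool_pos'],s['force'],s['opening'],s['moment'])
print(r.inverse_kinematics([.345,-.12,.22],RD(np.pi)),r.inverse_kinematics([.345,-.12,.02],RD(np.pi)))
```

```text
False 24.0417 [0.5596444  0.18973831 0.21807532] [-0.86054022 -0.46482684 -2.72806141] 0.034289931638391495
25.1083 [0.50953989 0.18483772 0.30263375] [-0.02640951  0.98230873 -4.02701617] 0.03439510370205169 [0.0976682  0.55670113 0.01500577]
[-0.42795262 -0.56002099  1.82309188  0.          1.87852177 -1.99874894] [-0.42795262 -0.52972767  2.15838141  0.          1.51293892 -1.99874894]
```

View pics/top13.png

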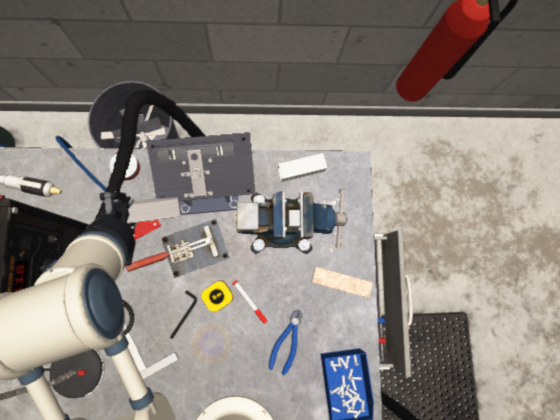

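View pics/w13.png

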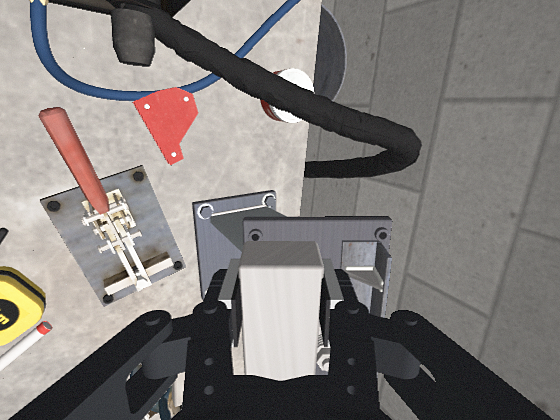

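The wedge is out of the fixture, level in the fingers (columns 240–322) and well above it. Next I'll carry it to the bare patch and lay it down.

Run:
```python
from h import *
o=RD(np.pi)
r.movep([.345,-.12,.22],o)
cam("wrist","w14")
s=monitor.observe(); print(s['time_s'],s['tool_pos'],s['force'],s['opening'])
r.move_straight([.345,-.12,.04],o,rate=.15)
c=r.move_straight([.345,-.12,.011],o,rate=.03,contact_N=5)
s=monitor.observe(); print(c,s['time_s'],s['tool_pos'],s['force'],s['opening'])
cam("wrist","w15"); cam("top","top15")
```

```text
27.1083 [ 0.34524209 -0.1198343   0.22013427] [ 0.92875543  0.60696583 -3.11418359] 0.03429431621131059
True 29.2833 [ 0.34469149 -0.11988908  0.01337542] [-0.72443062  0.24354404  4.49311009] 0.03501585168877874
```

View pics/w15.png

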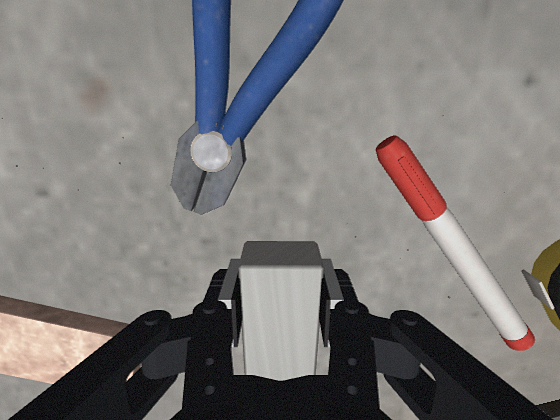

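View pics/top15.png

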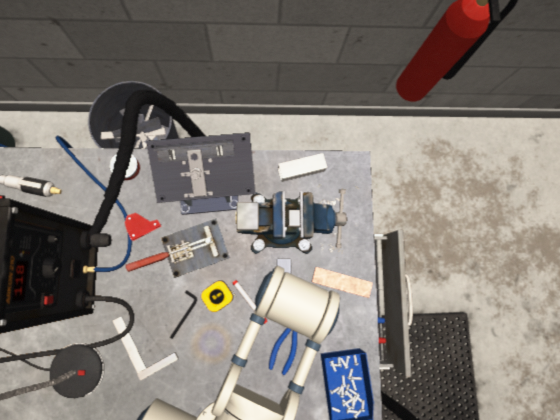

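The wedge is down on bare bench, clear of the pliers (tips at row 212) and the marker (columns 380–530). I'll release it and retreat.

Run:
```python
from h import *
o=RD(np.pi)
eoat.grip(.055)
r.move_straight([.345,-.12,.05],o,rate=.1); r.move_straight([.345,-.12,.2],o,rate=.2)
s=monitor.observe(); print(s['time_s'],s['force'],s['opening'])
cam("wrist","w16"); cam("top","top16")
K,M=load("w16")
```

```text
31.15 [-0.32430184 -0.11377986 -0.13579871] 0.05482605320118419
```

View pics/w16.png

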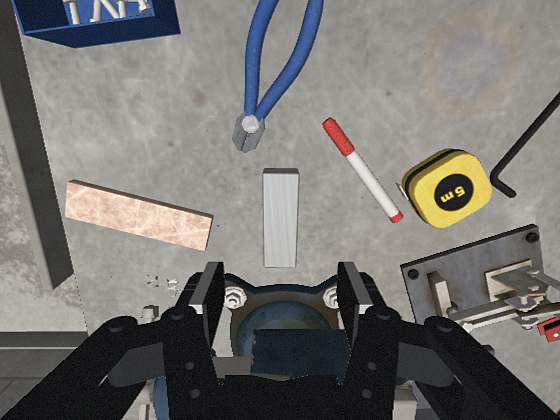

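View pics/top16.png

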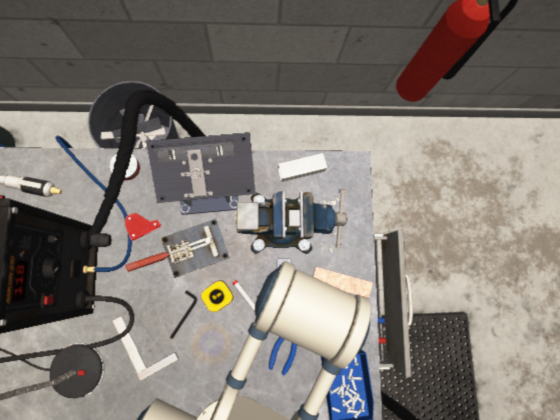

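The wedge (263–299, 168–267) and the bar (65–213, 180–250) both lie flat on the bench, apart from each other and away from the fixture. I'm handing the job in.

Run:
```python
from h import *
r.sleep(.3); print(workorder.sign_off()); print(monitor.observe()['time_s'])
```

```text
the job is handed in; nothing more can be done
None
the job is handed in; nothing more can be done
```

The clamp is released, and the wedge and the copper bar both lie flat on the bench. I handed the job in at about 31.5 s of the 61 s; sign-off gives no verdict.

- **Knocking loose:** I pushed the wedge's thin end with the bar's end. The push took about 9–14 N until the wedge came loose, then dropped to almost nothing. It ended about 57 mm from its start, measured from the arm position and the strip ends in the picture. The gripper touched the wedge only after that.
- **Bar and wedge:** I put the bar back where it had been. I then gripped the wedge by its thick end, slid it about 60 mm left, lifted it clear and laid it on the bare patch in front of the vice.
- **Last checks:** The final wrist picture shows both pieces lying flat, apart from each other and away from the fixture, with no load left on the tool.

**What disagreed:**
- On the first approach the bar's underside touched the face lightly, about 8 N, because it sat about 1 mm lower than planned. I backed off and raised it about 2 mm before pushing.
- The top and wrist cameras differed by 1–2 mm and about 0.5° on where the fixture was; I used values between the two, close to the wrist camera's.
- I could not read the strap angle directly. That the wedge was loose is inferred from the force drop and its travel.

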